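# Slide the coin tray home under the drag spring

### The job

On the charity counting table a coin tray sits, sprung up, in the channel of the counting dock. With the gripper's fingertips on its ribbed thumb pad, press the tray down hard against the springy floor and, keeping it pressed, slide it under the crossbar and the brass drag spring until it is fully home against the end stop, then let go and leave it held down there. The tray is only pressed and pushed, never lifted; leave all the other things on the table where they are.

Things in the scene. Friction and masses are not known exactly. Their poses are not given: they have to be found in the camera images.
- dock: The counting dock, fixed to the table: a channel 290 mm long and 124 mm wide, grey and aluminium, with a grey counter head 60 mm high at its far end. Origin: on the table, on the channel's centre line, right below the crossbar. +x: the way the tray slides home, to the counter head; +z up. Side rails: inner faces at y +-36.5 mm, 34 mm high. Low rear lip at x -192 mm, 26 mm high.
- crossbar (a point): Middle of the underside of the dock's steel crossbar (dock x 0, 43 mm above the table). The bar runs across the channel, 10 mm thick along x, 14 mm high (top at 57 mm; spring clamp to 63 mm), on posts at dock y +-50 to +-62 mm.
- end_stop (a point): Middle of the top edge of the end stop's face (dock x +70 mm, 42 mm above the table). Home: the tray's front end touches this face; the tray's origin is then at dock x -5 mm.
- tray: Grey plastic coin tray in the channel, loose: 150 mm long (x), 70 mm wide, 20 mm high, 0.14 to 0.28 kg, coins flush in its front part. Origin: centre of its underside; +x is its front end, along dock +x. It starts with its origin at dock x -88 to -113 mm and its top 48 mm above the table, 5 mm too high for the crossbar; fully pressed down its top is at 38 mm.
- ridge (a point): Middle of the top of the ridge across the tray's top (tray x -22.5 mm): 7 mm thick, 7 mm high, 60 mm wide. Fingertips on the pad behind it can bear on it to push the tray along. It stays behind the crossbar when the tray is home.
- thumb_pad (a point): Middle of the flat ribbed thumb pad on the tray's top face (tray x -50 mm, 20 mm above the underside). The pad reaches from the tray's rear end (x -75 mm) to the ridge (x -26 mm). When the tray is home this point is 50 mm behind the front face of the crossbar.
- lifter (a joint): The springy floor under the tray, as long as the channel: m by which it is pressed down, 0 (up) to 0.010 (bottomed). Pressing the tray takes about 3 N at first and 10 N at the bottom. The tray clears the crossbar from 0.005 on. Once under the crossbar and let go, the tray stays held down at about 0.005.
- leaf (a joint): The brass leaf (drag) spring, 40 mm wide, 42 mm long, fixed to the crossbar and slanting down beyond it (tip at dock x +46 mm, 34 mm above the table): rad by which it is bent up, 0 = free. The tray's front end pushes it up in passing; it then bears on the tray with 3 to 5 N and drags. About 0.1 to 0.3 with the tray home.
- spare_tray: A second tray of the same shape lying on the open table, not in the dock; a bystander, origin at the centre of its underside.
- cup: White cup, 80 mm across, 100 mm high, bystander; origin at the centre of its underside.
- calculator: Black calculator 85 x 140 x 18 mm, bystander; origin at the centre of its underside.
- coin_roll: Paper roll of coins standing upright beside the dock, 25 mm across, 62 mm high, bystander; origin at the centre of its underside.
- coin_stack: Small stack of coins beside the dock, 24 mm across, 19 mm high, bystander; origin at the centre of its underside.
- marker: Marker pen lying beside the dock, 120 mm long, 15 mm thick, bystander; origin at the middle of its underside.
- notebook: Blue notebook 150 x 105 x 12 mm, bystander; origin at the centre of its underside.
Things that resemble listed ones, but are neither listed nor needed, are in the scene too. What is shaped like the tray but blue or red is not meant.

How it is judged:
By the outcome, as a careful person would: the job done as asked, in the order asked, and still so for the second after the job is handed in, with the robot touching nothing.
It also fails if it takes over 38 s, if anything falls off the work surface, if the arm or the gripper's body presses on something with over 40 N, if the wrist force passes 120 N, or if a joint passes its speed limit or range.

### The arm

A 7-joint arm with a two-finger parallel gripper is mounted at the origin on the work surface. World frame = base frame: x ahead of the robot, y to its left, z up, the work surface at z = 0. Lengths are in m, angles in rad, forces in N, time in s.
With the tool pointing down it reaches from about 0.375 to 0.925 m from the base axis. Payload 3.1 kg.
Tool frame: the origin (TCP) lies between the finger pads; the fingertips stand 19 mm ahead of it and the grasp point (between the pads) is the TCP; z points along the fingers, y is the line along which they close (so a half turn about z gives the same grasp; the last joint's range is limited). The gripper opens to 85 mm and grips with 20 to 120 N. Pads are 22 mm wide; open, the fingers measure 114 mm over their backs; the gripper's body (76 mm by 85 mm) begins 54 mm behind the grasp point. The pads swing forward as they close: fully open they stand 13 mm farther back than shut.
Start: joints at [1.145, 0.383, 0.044, 1.598, -0.018, 1.161, -0.05], TCP at [0.209, -0.615, 0.215] pointing down, gripper open.
Joint ranges: [-2.61, 2.61], [-0.41, 2.15], [-1.48, 1.57], [0, 2.5], [-1.57, 4.71], [0.05, 1.97], [-2.85, 2.85]. Speed limits (rad/s): [2.79, 2.79, 3.14, 3.14, 3.14, 3.14, 3.14].

### API

Orientations are given as a rotation vector (axis times angle).
In Python, from bench import arm gives the robot as it stands.
- The arm moves only by the tool jog_arm, never from a script. Its argument "plan" is a list of rows, each a list of 7 numbers: the turn, a rotation vector about the world's x, y, z in rad, then the shift along the world's x, y, z in units of 25 mm (1.0 is 25 mm), then the gripper's target within -1 to 1 (shut at 1, half-way at 0, fully open at -1). A call has 1 to 10 rows; each row shifts and turns the commanded pose from where the row before left it; what a row does not reach is not made up. A row lasts 1/12 s, in which the tool goes at most 41.7 mm and 7.16 degrees, less where a joint would pass 70% of its speed; a pose out of reach is approached as far as the arm can. A call is refused whole if a number of a shift passes 1 or a number of a turn 0.125, either way. A call with a gripper value outside its range is refused whole. The fingers move at their own pace and stop on an object; the grip force is fixed at half the most. Time passes only in rows, so rows that do not move let the fingers close. It gives the time, the measured TCP pose, the force, the opening and the grip force at its end, in the units of the state.
- arm.observe(): the state, without advancing time (a new reading comes with each control period).
- arm.camera(name): name is "side" or "top" or "wrist"; returns a dict with "pixels" (384x512x3 uint8, red, green, blue), "fov_y" (degrees; the focal length in pixels is half the picture's height over the tangent of half this angle, whatever the lens; pixels are square), "cx", "cy" (the principal point, pixels), "world_from_camera" (4x4, takes a point from camera to world coordinates). Camera axes: x right, y down, z forward; pixel columns grow to the right and rows downward; lengths in m; the calibration is good to about 2 mm. A picture is of the moment at which its call begins. There is no depth.
- arm.hand_in(): hands the job in; it is judged then, once.
The state is a dict: "time": time; "joint_pos": joint angles; "qvel": joint speeds; "joint_efforts": joint torques, N m; "ee_pos": TCP position; "ee_rot": TCP orientation; "force": force on the tool from outside, world axes, zero at the start; "moment": the same for the moment, N m; "opening": opening from 0.0 (shut) to 1.0 (fully open); "grasp_force": force on a finger pad.
Only numpy, scipy, OpenCV 4.12 (cv2) and the standard library are available. Lean on these libraries where they do the work, as an engineer would, in place of code of your own. Each camera call takes 0.05 s, during which the arm holds its last target. There are 200 camera calls.

## Working session

There is one attempt and no reset: what is moved stays moved. The work goes in short steps, Python scripts to look and compute and a tool call to move; the robot and the scene stay as the last step left them, time stands still between calls to the robot, and variables do not carry over. Pictures are saved under pics/ and viewed, at most 10 in all, crops included, and the job is handed in when it is done.

Besides the shell and the picture viewer there is one more tool, called after "Request:" as name([rows], argument=value, ...), one row to a line, values as JSON. jog_arm: Moves the arm, as the interface text tells. Its arguments: {"type":"object","properties":{"plan":{"type":"array","items":{"type":"array","items":{"type":"number"}}}},"required":["plan"]}

```bash
mkdir -p pics
cat > h.py <<'E'
import numpy as np, cv2
from bench import arm
def cam(n,save=None):
    c=arm.camera(n); 
    if save: cv2.imwrite('pics/'+save,c['pixels'][:,:,::-1])
    return c
def ray(c,u,v):
    f=192/np.tan(np.radians(c['fov_y'])/2); T=np.array(c['world_from_camera'])
    d=T[:3,:3]@np.array([(u-c['cx'])/f,(v-c['cy'])/f,1]); return T[:3,3],d
def onz(c,u,v,z):
    o,d=ray(c,u,v); return o+d*(z-o[2])/d[2]
def proj(c,p):
    f=192/np.tan(np.radians(c['fov_y'])/2); T=np.array(c['world_from_camera'])
    q=T[:3,:3].T@(np.array(p)-T[:3,3]); return c['cx']+f*q[0]/q[2], c['cy']+f*q[1]/q[2]
E
python3 - <<'E'
from h import *
ims=[]
for n in ['top','side']:
    c=cam(n,n+'0.png'); T=np.array(c['world_from_camera']); print(n,c['fov_y'],c['cx'],c['cy'],T.round(3).tolist())
s=arm.observe(); print(s)
E
```

```text
top 55.639434598771146 245.7087734218356 193.14276776864511 [[-0.004, -0.988, 0.157, 0.388], [-0.999, 0.009, 0.031, 0.034], [-0.032, -0.157, -0.987, 1.057], [0.0, 0.0, 0.0, 1.0]]
side 47.797439657818146 256.6087156213825 187.82455691842915 [[-0.982, -0.13, 0.137, 0.325], [-0.188, 0.738, -0.648, 0.968], [-0.017, -0.662, -0.75, 1.12], [0.0, 0.0, 0.0, 1.0]]
{'time': 0.1, 'joint_pos': array([ 1.14517921,  0.38375016,  0.04381508,  1.59944865, -0.01789917,
        1.16117173, -0.04991482]), 'qvel': array([ 0.0009371 , -0.00266233, -0.00032471, -0.00298073, -0.00031331,
       -0.00102967, -0.00088112]), 'joint_efforts': array([ 2.31624748e-03, -4.34724462e+01,  1.02896757e+00, -2.50455022e+01,
        1.08042549e-02,  5.41960544e-03,  8.00417332e-07]), 'ee_pos': array([ 0.20900418, -0.61452989,  0.21349976]), 'ee_rot': array([-3.09716363e+00, -5.12382212e-01,  7.92810157e-04]), 'force': array([-0.26006477, -0.56162954,  0.58506153]), 'moment': array([ 0.03556667, -0.03264641,  0.01893176]), 'grasp_force': 0.0, 'opening': 0.997329304392933}
```

View pics/top0.png

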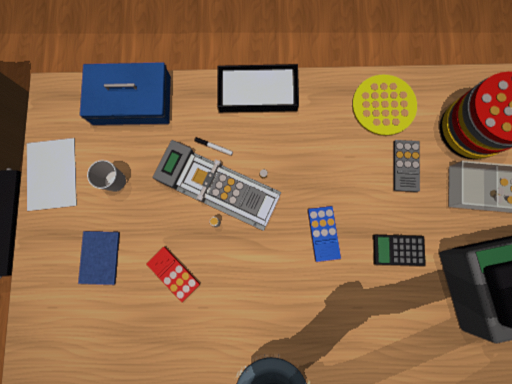

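View pics/side0.png

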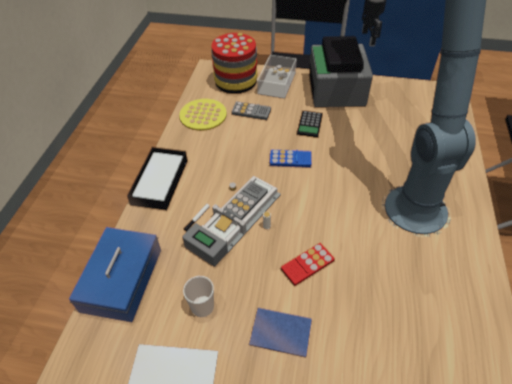

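In the top view, these could be taken for the tray:
- grey tray in the dock, at (240,192)
- grey spare tray on the open table, at (406,165)
- blue look-alike, at (324,233)
- red look-alike, at (174,273)
- black calculator, at (399,250)

By the description I want the grey one in the dock channel. The counter head is at (175,163) and the rear lip at about (272,215). I'll check this in a close crop.

Run:
```python
from h import *
a=cv2.imread('pics/top0.png')[130:235,145:290]
b=cv2.imread('pics/side0.png')[170:270,175:295]
cv2.imwrite('pics/crop0.png',cv2.resize(a,None,fx=5.5,fy=5.5,interpolation=cv2.INTER_CUBIC))
```

```text
(no output)
```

View pics/crop0.png

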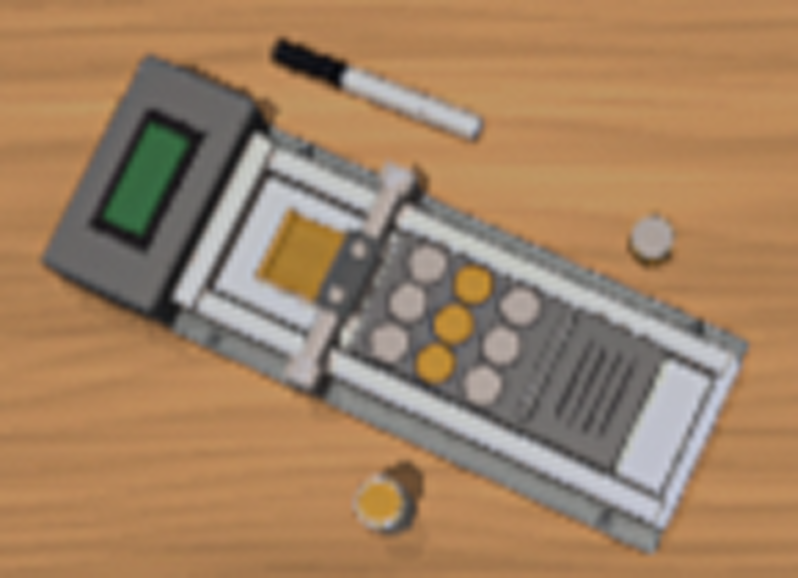

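The crop confirms the grey tray in the channel behind the crossbar. Crop pixels: pad about (605,385), ridge (548,363), crossbar (352,275), tray rear edge (663,358)–(612,465).

Run:
```python
from h import *
c=cam('top')
P=lambda u,v,z: onz(c,145+(u+.5)/5.5-.5,130+(v+.5)/5.5-.5,z)
pts=dict(barL=(398,180,.057),barR=(305,370,.057),rearA=(663,358,.048),rearB=(612,465,.048),ridA=(575,315,.055),ridB=(522,415,.055),frA=(398,235,.048),frB=(345,335,.048),
 h1=(148,57,.06),h2=(45,262,.06),h3=(262,125,.06),h4=(158,312,.06),lipA=(745,350,.026),lipB=(655,548,.026),roll=(380,502,.062),stack=(652,238,.019))
W={k:P(*v) for k,v in pts.items()}
for k,v in W.items(): print(k,v.round(4))
m=lambda a,b:(W[a]+W[b])/2
bar=m('barL','barR');rear=m('rearA','rearB');head=m('h1','h2');fr=m('frA','frB');hf=m('h3','h4')
for n,a,b in [('rear-head',rear,head),('rear-bar',rear,bar),('rear-fr',rear,fr),('rid-hf',m('ridA','ridB'),hf)]:
    d=(b-a)[:2]; print(n,np.degrees(np.arctan2(d[1],d[0])),np.linalg.norm(d))
d=(W['barL']-W['barR']);print('bar perp',np.degrees(np.arctan2(d[1],d[0])),np.linalg.norm(d))
# long rail edges by Hough on crop
print(bar.round(4),rear.round(4),m('ridA','ridB').round(4))
```

```text
barL [0.6356 0.1468 0.057 ]
barR [0.5372 0.1934 0.057 ]
rearA [0.543  0.0116 0.048 ]
rearB [0.4885 0.038  0.048 ]
ridA [0.5645 0.0562 0.055 ]
ridB [0.5135 0.0832 0.055 ]
frA [0.6086 0.1476 0.048 ]
frB [0.5565 0.1745 0.048 ]
h1 [0.7021 0.2775 0.06  ]
h2 [0.5939 0.3277 0.06  ]
h3 [0.6649 0.2172 0.06  ]
h4 [0.5673 0.2686 0.06  ]
lipA [ 0.5503 -0.0316  0.026 ]
lipB [0.4478 0.0164 0.026 ]
roll [0.4694 0.1539 0.062 ]
stack [0.6118 0.016  0.019 ]
rear-head 64.54617131857901 0.3076597824687648
rear-bar 64.08699107253311 0.16152593030668883
rear-fr 63.88594384808731 0.1517037508658938
rid-hf 66.01458672417 0.18958468836535858
bar perp -25.30632517066365 0.1088742709124496
[0.5864 0.1701 0.057 ] [0.5158 0.0248 0.048 ] [0.539  0.0697 0.055 ]
```

Request:
jog_arm([
  [0,0,0,0,0,1,1],
  [0,0,0,0,0,1,1],
  [0,0,0,0,0,1,1],
  [0,0,0.03,0.47,0.98,0,1],
  [0,0,0.03,0.47,0.98,0,1],
  [0,0,0.03,0.47,0.98,0,1],
  [0,0,0.03,0.47,0.98,0,1],
  [0,0,0.03,0.47,0.98,0,1],
  [0,0,0.03,0.47,0.98,0,1],
  [0,0,0.03,0.47,0.98,0,1],
])

```text
time: 0.98
ee_pos: [0.2917, -0.4423, 0.2894]
ee_rot: [-3.027, -0.837, 0.001]
force: [1.0, -0.3, 0.6]
opening: -0.001
grasp_force: 0.0
```

Request:
jog_arm([
  [0,0,0.03,0.47,0.98,0,1],
  [0,0,0.03,0.47,0.98,0,1],
  [0,0,0.03,0.47,0.98,0,1],
  [0,0,0.03,0.47,0.98,0,1],
  [0,0,0.03,0.47,0.98,0,1],
  [0,0,0.03,0.47,0.98,0,1],
  [0,0,0.03,0.47,0.98,0,1],
  [0,0,0.03,0.47,0.98,0,1],
  [0,0,0.03,0.47,0.98,0,1],
  [0,0,0.03,0.47,0.98,0,1],
])

```text
time: 1.82
ee_pos: [0.4091, -0.1975, 0.2895]
ee_rot: [-2.869, -1.28, 0.001]
force: [-0.0, -0.5, 0.5]
opening: 0.0
grasp_force: 0.0
```

Request:
jog_arm([
  [0,0,0.03,0.47,0.98,0,1],
  [0,0,0.03,0.47,0.98,0,1],
  [0,0,0.03,0.47,0.98,0,1],
  [0,0,0.03,0.47,0.98,0,1],
  [0,0,0.03,0.47,0.98,0,1],
  [0,0,0.03,0.47,0.98,0,1],
  [0,0,0.03,0.47,0.98,0,1],
  [0,0,0.03,0.47,0.98,-0.6,1],
  [0,0,0.03,0.47,0.98,-0.6,1],
  [0,0,0.03,0.47,0.9,-0.6,1],
])

```text
time: 2.65
ee_pos: [0.527, 0.0457, 0.2444]
ee_rot: [2.645, 1.695, 0.001]
force: [0.7, -0.2, -0.3]
opening: 0.001
grasp_force: 0.0
```

Run:
```python
from h import *
c=cam('wrist','w1.png'); print(np.array(c['world_from_camera']).round(3).tolist(),c['fov_y'],c['cx'],c['cy'])
s=arm.observe();print(s['ee_pos'],s['force'])
```

```text
[[0.909, -0.396, -0.134, 0.561], [-0.418, -0.861, -0.291, 0.12], [-0.0, 0.32, -0.947, 0.404], [0.0, 0.0, 0.0, 1.0]] 60.958873070376306 252.14284201266577 184.65784164239514
[0.52630322 0.05184064 0.24112099] [ 1.04165533  2.92320336 -0.85321771]
```

View pics/w1.png

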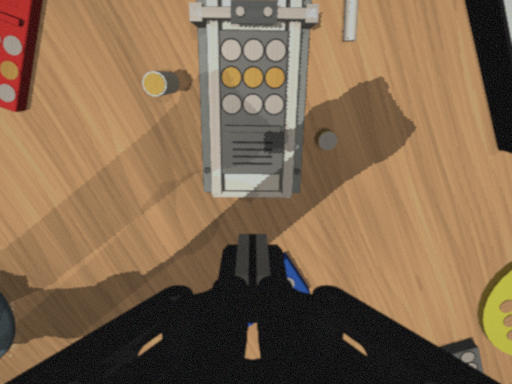

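The wrist view shows the dock upright: crossbar at row 12, ridge near row 125, pad ribs at rows 140–165, tray rear edge near row 173. The shut fingertips are at (253,238). I'll measure the edges from row profiles.

Run:
```python
from h import *
c=cam('wrist'); g=cv2.cvtColor(c['pixels'],cv2.COLOR_RGB2GRAY).astype(float)
print('col 226-232, rows 112-196',g[112:196,226:232].mean(1).astype(int).tolist())
print('row178-186 cols 195-312',g[178:186,195:312].mean(0).astype(int).tolist())
print('row 60-66 cols 190-320',g[60:66,190:320].mean(0).astype(int).tolist())
a=c['pixels'][0:200,185:325,::-1]
cv2.imwrite('pics/w1c.png',cv2.resize(a,None,fx=3,fy=3,interpolation=cv2.INTER_CUBIC))
for p in [(253,173,.048),(253,12,.06)]: print(onz(c,*p).round(4))
print(proj(c,arm.observe()['ee_pos']))
```

```text
col 226-232, rows 112-196 [143, 137, 131, 126, 118, 106, 94, 96, 100, 101, 102, 102, 102, 102, 102, 100, 103, 101, 95, 85, 97, 103, 102, 101, 99, 98, 101, 101, 101, 103, 100, 102, 100, 100, 101, 101, 100, 100, 100, 100, 100, 101, 100, 100, 98, 100, 98, 100, 99, 98, 100, 99, 99, 100, 99, 99, 99, 98, 103, 110, 112, 114, 112, 112, 114, 111, 109, 119, 144, 153, 153, 154, 155, 153, 152, 154, 154, 152, 152, 152, 152, 152, 143, 109]
row178-186 cols 195-312 [125, 129, 133, 134, 134, 133, 130, 127, 124, 123, 116, 112, 120, 125, 124, 123, 122, 122, 125, 148, 179, 187, 189, 187, 186, 188, 188, 186, 173, 134, 85, 77, 107, 146, 171, 176, 177, 176, 176, 175, 175, 173, 172, 174, 173, 174, 174, 174, 173, 174, 173, 174, 174, 175, 174, 175, 175, 174, 175, 175, 174, 174, 173, 174, 173, 174, 170, 168, 165, 162, 157, 148, 137, 133, 129, 126, 121, 121, 119, 118, 112, 109, 107, 107, 106, 106, 105, 94, 69, 59, 67, 90, 114, 122, 121, 121, 120, 121, 121, 122, 118, 103, 83, 73, 72, 72, 73, 76, 77, 81, 86, 89, 89, 90, 90, 90, 90]
row 60-66 cols 190-320 [152, 150, 148, 146, 148, 150, 151, 154, 155, 153, 151, 147, 136, 125, 131, 137, 139, 139, 139, 138, 132, 134, 158, 188, 194, 193, 194, 192, 192, 192, 192, 192, 177, 134, 95, 97, 103, 110, 127, 145, 159, 166, 171, 176, 181, 181, 179, 177, 180, 178, 172, 164, 152, 135, 116, 104, 110, 111, 107, 106, 125, 145, 160, 168, 171, 173, 177, 177, 174, 174, 173, 176, 171, 165, 151, 136, 122, 107, 103, 106, 102, 100, 120, 139, 157, 167, 168, 170, 171, 174, 171, 169, 170, 172, 171, 167, 159, 145, 127, 110, 98, 89, 94, 124, 167, 189, 193, 193, 189, 190, 190, 193, 191, 165, 115, 97, 114, 130, 133, 132, 134, 125, 116, 125, 146, 149, 148, 149, 150, 154]
[0.5168 0.0313 0.048 ]
[0.5826 0.1778 0.06  ]
(np.float64(252.17916629034443), np.float64(238.54291830825312))
```

View pics/w1c.png

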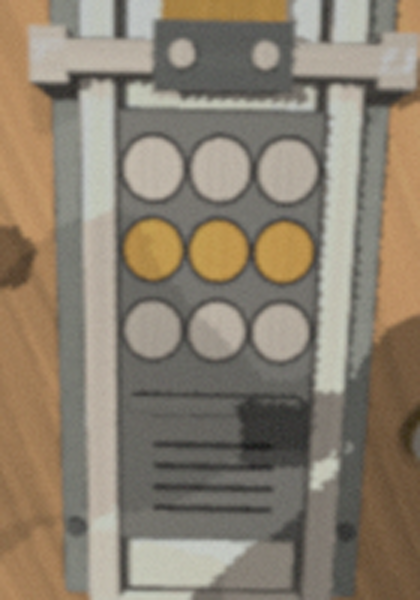

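Run:
```python
from h import *
c=cam('wrist')
A=onz(c,254.5,182,.034);B=onz(c,258,63,.034)
d=(B-A)[:2];th=np.arctan2(d[1],d[0]);u=d/np.linalg.norm(d);print('rail dir',np.degrees(th),A,B)
print('width',np.linalg.norm(onz(c,225,182,.034)-onz(c,284,182,.034)),np.linalg.norm(onz(c,224.5,63,.034)-onz(c,292,63,.034)))
s=arm.observe();p=s['ee_pos'][:2]
n=np.array([-u[1],u[0]])
for k,q in dict(rear=(254.5,179,.048),ridge_back=(254.5,138,.055),ridge_front=(254.5,131,.055),bar=(258.5,19.5,.057)).items():
    X=onz(c,*q); print(k,X.round(4),'along from tcp mm',((X[:2]-p)@u*1e3).round(1),'lat',((X[:2]-p)@n*1e3).round(1))
R=cv2.Rodrigues(s['ee_rot'])[0]; print(p,'tool y deg',np.degrees(np.arctan2(R[1,1],R[0,1])),'u',u)
```

```text
rail dir 64.21456485176029 [0.5103692  0.01376223 0.034     ] [0.56790996 0.13286826 0.034     ]
width 0.06993372377832821 0.07127406321003144
rear [0.5137 0.0212 0.048 ] along from tcp mm -28.0 lat -0.6
ridge_back [0.5335 0.0652 0.055 ] along from tcp mm 20.2 lat 0.8
ridge_front [0.5365 0.072  0.055 ] along from tcp mm 27.7 lat 1.0
bar [0.5836 0.1676 0.057 ] along from tcp mm 134.2 lat 0.2
[0.5253908  0.04667475] tool y deg -24.522683555474384 u [0.43500222 0.90042938]
```

Request:
jog_arm([
  [0,0,-0.02,0.1,0.22,-1,1],
  [0,0,0,0,0,-1,1],
  [0,0,0,0,0,-1,1],
  [0,0,0,0,0,-1,1],
  [0,0,0,0,0,-1,1],
  [0,0,0,0,0,-1,1],
  [0,0,0,0,0,-0.6,1],
  [0,0,0,0,0,0,1],
  [0,0,0,0,0,0,1],
])

```text
time: 3.55
ee_pos: [0.5285, 0.048, 0.0795]
ee_rot: [-2.665, -1.663, 0.003]
force: [0.8, 0.2, 0.8]
opening: -0.002
grasp_force: 0.0
```

Run:
```python
from h import *
s=arm.observe();print(s['ee_pos'],s['force'],s['ee_rot'])
c=cam('wrist'); cv2.imwrite('pics/w2.png',c['pixels'][:,:,::-1])
print(arm.observe()['ee_pos'])
```

```text
[0.52851621 0.04796431 0.0795137 ] [0.7521211  0.20109948 0.76967069] [-2.66526598 -1.6630214   0.00290323]
[0.52975251 0.04854169 0.08068982]
```

View pics/w2.png

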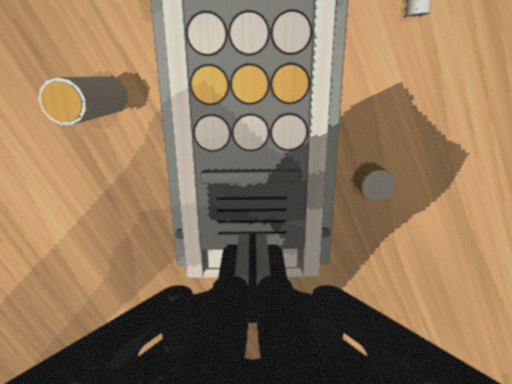

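The fingertips are at (253,236), just over the pad behind the ribs. The ridge's front line is at row 171 and its rear is near 183.

Run:
```python
from h import *
c=cam('wrist'); s=arm.observe();p=s['ee_pos']; u=np.array([.435,.9004]);n=np.array([-.9004,.435])
g=cv2.cvtColor(c['pixels'],cv2.COLOR_RGB2GRAY).astype(float)
print(g[160:240,222:230].mean(1).astype(int).tolist())
for q in [(250,171,.055),(250,183,.055),(250,198,.048),(250,232,.048)]:
    X=onz(c,*q);print(q,((X[:2]-p[:2])@u*1e3).round(1),((X[:2]-p[:2])@n*1e3).round(1))
print(p,s['force'],proj(c,[p[0],p[1],.048]),proj(c,[p[0]+.011*u[0],p[1]+.011*u[1],p[2]-.019]))
```

```text
[108, 107, 109, 107, 108, 107, 108, 107, 107, 101, 81, 57, 49, 69, 97, 111, 115, 113, 113, 111, 110, 109, 108, 98, 75, 62, 60, 60, 60, 61, 61, 60, 60, 60, 61, 61, 61, 52, 34, 19, 31, 54, 60, 60, 59, 60, 58, 59, 56, 41, 28, 19, 31, 46, 51, 51, 51, 52, 52, 58, 64, 45, 33, 49, 80, 92, 97, 94, 97, 96, 97, 91, 65, 40, 45, 76, 92, 96, 96, 97]
(250, 171, 0.055) 27.1 1.7
(250, 183, 0.055) 19.7 1.8
(250, 198, 0.048) 7.4 1.9
(250, 232, 0.048) -16.4 2.0
[0.53050399 0.04896138 0.0813703 ] [ 0.90796063  1.38868849 -0.40398848] (np.float64(253.03234681394034), np.float64(208.79942308390724)) (np.float64(253.03909416536501), np.float64(201.02127530495682))
```

Request:
jog_arm([
  [0,0,0,0.01,0.17,-0.3,1],
  [0,0,0,0,0,-0.2,1],
  [0,0,0,0,0,-0.2,1],
  [0,0,0,0,0,-0.2,1],
  [0,0,0,0,0,-0.1,1],
  [0,0,0,0,0,0,1],
])

```text
time: 4.15
ee_pos: [0.5284, 0.0537, 0.0538]
ee_rot: [-2.663, -1.665, 0.003]
force: [0.0, -0.9, 0.3]
opening: -0.003
grasp_force: 0.0
```

Request:
jog_arm([
  [0,0,0,0,0,0,1],
  [0,0,0,0,0,0,1],
])

```text
time: 4.32
ee_pos: [0.5294, 0.0539, 0.0548]
ee_rot: [-2.663, -1.666, -0.0]
force: [-0.4, 0.5, -0.4]
opening: -0.003
grasp_force: 0.0
```

Run:
```python
from h import *
c=cam('side'); s=arm.observe();print(s['ee_pos'],s['force'],s['moment'])
p=s['ee_pos'];u,v=proj(c,[p[0],p[1],.04]);print(u,v)
a=c['pixels'][int(v)-55:int(v)+55,int(u)-75:int(u)+75,::-1]
cv2.imwrite('pics/s2.png',cv2.resize(a,None,fx=5,fy=5,interpolation=cv2.INTER_CUBIC))
```

```text
[0.52952227 0.05388018 0.05493879] [0.28741632 0.94743063 0.87450286] [ 0.00715107  0.0395375  -0.01229635]
253.57947089411175 191.96242193988556
```

View pics/s2.png

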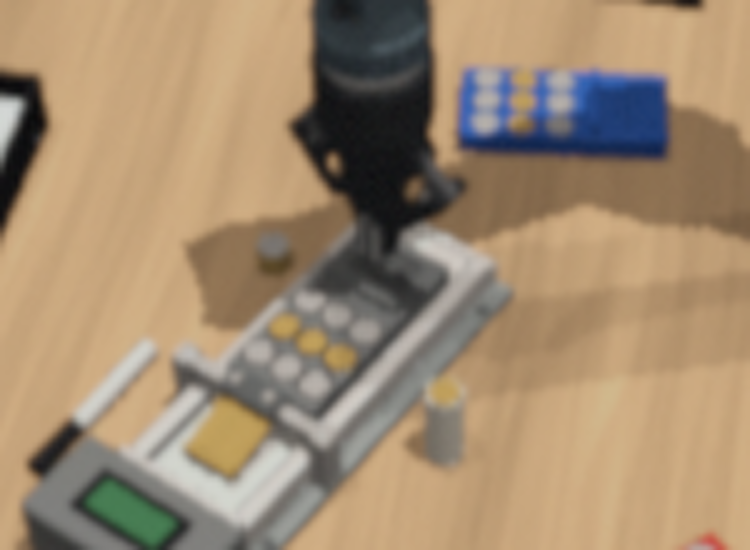

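The side view shows the fingertips over the pad at crop (375,250), but there is no force yet. I'll go down in small steps until I feel contact.

Request:
jog_arm([
  [0,0,0,0,0,-0.12,1],
  [0,0,0,0,0,0,1],
])

```text
time: 4.53
ee_pos: [0.5291, 0.0538, 0.0515]
ee_rot: [-2.663, -1.666, 0.0]
force: [-0.2, -0.7, -0.6]
opening: 0.001
grasp_force: 0.0
```

Request:
jog_arm([
  [0,0,0,0,0,-0.12,1],
  [0,0,0,0,0,0,1],
])

```text
time: 4.7
ee_pos: [0.5289, 0.0538, 0.0483]
ee_rot: [-2.663, -1.666, 0.001]
force: [-0.8, 0.1, -0.8]
opening: 0.002
grasp_force: 0.0
```

Run:
```python
from h import *
c=cam('wrist'); s=arm.observe();print(s['ee_pos'],s['force'])
a=c['pixels'][120:290,130:370,::-1]
cv2.imwrite('pics/w3.png',cv2.resize(a,None,fx=3.2,fy=3.2,interpolation=cv2.INTER_CUBIC))
```

```text
[0.52891658 0.05375373 0.04838603] [ 0.34789979 -0.23913205 -0.11553699]
```

View pics/w3.png

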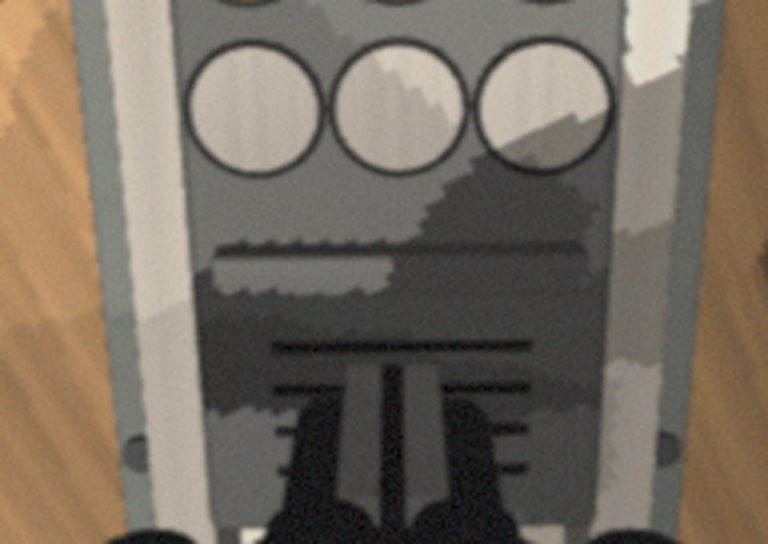

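The tip edge in the image, at (252,234), is almost where the TCP projects, (252,238.5). So the shut tips are close to the TCP level, not 19 mm below it. I'll keep feeling downward.

Request:
jog_arm([
  [0,0,0,0,0,-0.12,1],
  [0,0,0,0,0,0,1],
])

```text
time: 4.92
ee_pos: [0.5289, 0.0538, 0.0453]
ee_rot: [-2.663, -1.666, 0.001]
force: [0.3, -0.1, -0.9]
opening: 0.005
grasp_force: 0.0
```

Request:
jog_arm([
  [0,0,0,0,0,-0.12,1],
  [0,0,0,0,0,0,1],
])

```text
time: 5.08
ee_pos: [0.5289, 0.0538, 0.0422]
ee_rot: [-2.663, -1.666, 0.001]
force: [-0.8, -0.0, -0.4]
opening: -0.0
grasp_force: 0.0
```

Request:
jog_arm([
  [0,0,0,0,0,-0.12,1],
  [0,0,0,0,0,0,1],
])

```text
time: 5.25
ee_pos: [0.5289, 0.0538, 0.0392]
ee_rot: [-2.663, -1.666, 0.001]
force: [0.6, 0.0, -0.2]
opening: 0.001
grasp_force: 0.0
```

Run:
```python
from h import *
c=cam('wrist','w4.png'); s=arm.observe(); print(s['ee_pos'],s['force'],s['joint_efforts'].round(2))
print(np.array(c['world_from_camera'])[:3,3], proj(c,s['ee_pos']))
for f in ['w2.png','w4.png']:
    g=cv2.imread('pics/'+f,0)
    h=cv2.HoughCircles(cv2.GaussianBlur(g,(3,3),0),cv2.HOUGH_GRADIENT,1,25,param1=80,param2=18,minRadius=14,maxRadius=34)
    print(f,[] if h is None else sorted(h[0].round(1).tolist(),key=lambda t:(t[1],t[0])))
```

```text
[0.52895348 0.05381913 0.03940588] [-0.59030704 -0.24016556  0.02820569] [-2.000e-02 -3.671e+01 -5.160e+00 -1.830e+01  1.000e-02 -2.000e-02
 -1.000e-02]
[0.56487086 0.12742139 0.19864812] (np.float64(252.42842197455508), np.float64(233.5100183871744))
w2.png [[248.5, 30.5, 21.299999237060547], [291.5, 30.5, 18.799999237060547], [204.5, 33.5, 20.200000762939453], [208.5, 83.5, 18.0], [289.5, 83.5, 17.700000762939453], [249.5, 84.5, 17.399999618530273], [132.5, 93.5, 15.800000190734863], [62.5, 101.5, 22.399999618530273], [288.5, 131.5, 16.100000381469727], [211.5, 132.5, 17.200000762939453], [250.5, 132.5, 17.100000381469727], [370.5, 178.5, 16.600000381469727], [233.5, 258.5, 14.5]]
w4.png [[310.5, 34.5, 26.600000381469727], [255.5, 35.5, 25.700000762939453], [200.5, 37.5, 26.600000381469727], [304.5, 97.5, 22.100000381469727], [253.5, 98.5, 22.799999237060547], [202.5, 99.5, 26.600000381469727], [21.5, 118.5, 28.799999237060547], [254.5, 157.5, 21.0], [206.5, 158.5, 21.0], [302.5, 158.5, 21.0], [405.5, 219.5, 20.100000381469727]]
```

View pics/w4.png

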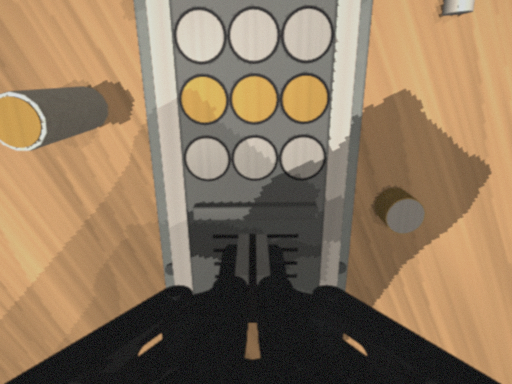

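The coin pitch (77 px in w2, 96 px in w4) still fits a tray top at 48 mm, so the tray isn't pressed yet. The tip at (253,234) is just above the pad, so I'll keep feeling down.

Request:
jog_arm([
  [0,0,0,0,0,-0.12,1],
  [0,0,0,0,0,0,1],
])

```text
time: 5.47
ee_pos: [0.529, 0.0538, 0.0364]
ee_rot: [-2.663, -1.666, 0.001]
force: [-0.0, -0.8, 0.2]
opening: -0.004
grasp_force: 0.0
```

Request:
jog_arm([
  [0,0,0,0,0,-0.12,1],
  [0,0,0,0,0,0,1],
])

```text
time: 5.63
ee_pos: [0.5289, 0.0538, 0.0333]
ee_rot: [-2.663, -1.666, 0.001]
force: [-0.6, -0.1, 0.3]
opening: -0.002
grasp_force: 0.0
```

Run:
```python
from h import *
c=cam('wrist'); s=arm.observe(); p=s['ee_pos'];print(p,s['force'])
u=np.array([.435,.9004])
for q in [(253,234,.048),(253,234,.043)]: print(q,((onz(c,*q)[:2]-p[:2])@u*1e3).round(1))
g=cv2.cvtColor(c['pixels'],cv2.COLOR_RGB2GRAY)
h=cv2.HoughCircles(cv2.GaussianBlur(g,(3,3),0),cv2.HOUGH_GRADIENT,1,25,param1=80,param2=18,minRadius=14,maxRadius=34)
print([t for t in sorted(h[0].round(1).tolist(),key=lambda t:(t[1],t[0])) if 180<t[0]<330])
print(g[195:240,205:212].mean(1).astype(int).tolist())
```

```text
[0.52896993 0.05384181 0.03342763] [ 0.78322654 -0.27264414 -0.68055708]
(253, 234, 0.048) 7.2
(253, 234, 0.043) 4.6
[[306.5, 31.5, 27.899999618530273], [195.5, 32.5, 28.899999618530273], [251.5, 32.5, 26.600000381469727], [200.5, 98.5, 25.399999618530273], [253.5, 99.5, 23.600000381469727], [306.5, 99.5, 23.0], [254.5, 160.5, 24.100000381469727], [204.5, 161.5, 21.0], [304.5, 161.5, 22.100000381469727]]
[112, 111, 110, 111, 111, 111, 112, 112, 110, 110, 105, 92, 70, 53, 48, 47, 56, 79, 99, 113, 117, 115, 115, 114, 112, 113, 111, 110, 109, 102, 79, 61, 53, 54, 55, 54, 53, 54, 52, 53, 53, 53, 54, 52, 54]
```

Request:
jog_arm([
  [0,0,0,0,0,-0.12,1],
  [0,0,0,0,0,0,1],
])

```text
time: 5.85
ee_pos: [0.5297, 0.054, 0.0308]
ee_rot: [2.663, 1.666, 0.001]
force: [0.0, -0.2, 3.6]
opening: 0.002
grasp_force: 1.6
```

Request:
jog_arm([
  [0,0,0,0,0,-0.12,1],
  [0,0,0,0,0,0,1],
])

```text
time: 6.02
ee_pos: [0.5298, 0.0539, 0.028]
ee_rot: [2.663, 1.666, 0.001]
force: [0.3, 0.2, 5.9]
opening: -0.0
grasp_force: 2.6
```

Request:
jog_arm([
  [0,0,0,0,0,-0.12,1],
  [0,0,0,0,0,0,1],
])

```text
time: 6.18
ee_pos: [0.5298, 0.054, 0.0252]
ee_rot: [2.663, 1.666, 0.001]
force: [-1.7, -0.2, 7.1]
opening: 0.004
grasp_force: 3.5
```

Contact was at TCP z ≈ 0.0325, and the force is rising as described for the lifter. Now I'll press to the bottom.

Request:
jog_arm([
  [0,0,0,0,0,-0.1,1],
  [0,0,0,0,0,0,1],
])

```text
time: 6.35
ee_pos: [0.5298, 0.0539, 0.023]
ee_rot: [2.663, 1.666, 0.001]
force: [-2.4, -1.3, 9.1]
opening: 0.002
grasp_force: 4.3
```

Request:
jog_arm([
  [0,0,0,0,0,-0.06,1],
  [0,0,0,0,0,0,1],
])

```text
time: 6.52
ee_pos: [0.5298, 0.0539, 0.0218]
ee_rot: [2.663, 1.666, 0.0]
force: [-2.1, -0.7, 9.5]
opening: 0.001
grasp_force: 4.7
```

Request:
jog_arm([
  [0,0,0,0,0,-0.08,1],
  [0,0,0,0,0,0,1],
])

```text
time: 6.68
ee_pos: [0.5299, 0.0539, 0.0213]
ee_rot: [2.662, 1.665, -0.002]
force: [-5.1, -0.6, 17.6]
opening: 0.003
grasp_force: 9.1
```

Request:
jog_arm([
  [0,0,0,0,0,-0.08,1],
  [0,0,0,0,0,0,1],
])

```text
time: 6.85
ee_pos: [0.53, 0.0538, 0.021]
ee_rot: [2.661, 1.664, -0.004]
force: [-10.0, -2.1, 29.9]
opening: 0.002
grasp_force: 15.0
```

The tray has bottomed (lifter fully pressed). I'll back off slightly to a firm press and slide along dock +x, direction (0.435, 0.900).

Request:
jog_arm([
  [0,0,0,0,0,0.06,1],
  [0,0,0,0.07,0.145,0,1],
  [0,0,0,0.07,0.145,0,1],
  [0,0,0,0.07,0.145,0,1],
  [0,0,0,0,0,0,1],
])

```text
time: 7.27
ee_pos: [0.53, 0.0539, 0.0209]
ee_rot: [2.66, 1.655, -0.034]
force: [-16.2, -15.4, 36.9]
opening: -0.003
grasp_force: 18.5
```

```bash
cat > chk.py <<'E'
from h import *
c=cam('wrist'); s=arm.observe(); p=s['ee_pos'];print(p.round(4),s['force'].round(1))
u=np.array([.435,.9004])
g=cv2.cvtColor(c['pixels'],cv2.COLOR_RGB2GRAY)
h=cv2.HoughCircles(cv2.GaussianBlur(g,(3,3),0),cv2.HOUGH_GRADIENT,1,25,param1=80,param2=18,minRadius=14,maxRadius=34)
print([t for t in sorted(h[0].round(1).tolist(),key=lambda t:(t[1],t[0])) if 170<t[0]<340])
print(g[195:240,205:212].mean(1).astype(int).tolist())
E
python3 chk.py
```

```text
[0.5299 0.0539 0.0209] [-16.2 -14.9  36.8]
[[308.5, 29.5, 27.899999618530273], [191.5, 31.5, 27.899999618530273], [249.5, 35.5, 28.899999618530273], [305.5, 100.5, 26.600000381469727], [251.5, 101.5, 23.0], [198.5, 102.5, 24.600000381469727], [252.5, 164.5, 21.799999237060547], [303.5, 164.5, 22.899999618530273], [201.5, 165.5, 22.100000381469727]]
[114, 113, 114, 115, 114, 114, 114, 114, 114, 113, 113, 113, 114, 112, 106, 88, 62, 50, 48, 49, 55, 75, 97, 112, 117, 116, 117, 116, 114, 110, 104, 96, 84, 69, 58, 53, 54, 55, 55, 56, 54, 56, 55, 54, 54]
```

The floor friction under 37 N holds the tray. I'll ease the press while keeping it well below the crossbar clearance, and check whether it slides.

Request:
jog_arm([
  [0,0,0,0,0,0.06,1],
  [0,0,0,0,0,0.06,1],
  [0,0,0,0,0,0,1],
])

```text
time: 7.57
ee_pos: [0.5339, 0.0597, 0.0222]
ee_rot: [2.662, 1.659, -0.009]
force: [-4.0, -6.2, 10.0]
opening: -0.001
grasp_force: 5.8
```

```bash
python3 chk.py
```

```text
[0.5339 0.0598 0.022 ] [-2.3 -6.2  8.5]
[[250.5, 45.5, 26.600000381469727], [194.5, 46.5, 26.600000381469727], [308.5, 46.5, 28.799999237060547], [301.5, 110.5, 26.600000381469727], [197.5, 112.5, 26.600000381469727], [249.5, 112.5, 22.799999237060547], [250.5, 172.5, 20.799999237060547], [300.5, 172.5, 21.700000762939453], [200.5, 173.5, 21.0]]
[62, 89, 106, 113, 114, 112, 113, 113, 113, 113, 111, 112, 112, 113, 111, 112, 112, 112, 112, 111, 112, 111, 105, 85, 60, 48, 48, 48, 59, 80, 93, 94, 75, 60, 54, 53, 55, 53, 53, 54, 51, 52, 54, 55, 53]
```

Request:
jog_arm([
  [0,0,0,0.07,0.145,0,1],
  [0,0,0,0.07,0.145,0,1],
  [0,0,0,0,0,0,1],
])

```text
time: 7.87
ee_pos: [0.538, 0.0681, 0.022]
ee_rot: [2.662, 1.661, -0.007]
force: [-2.7, -5.3, 8.8]
opening: -0.004
grasp_force: 5.6
```

```bash
python3 chk.py
```

```text
[0.538  0.0681 0.022 ] [-2.9 -5.4  9. ]
[[248.5, 43.5, 27.899999618530273], [306.5, 43.5, 28.799999237060547], [194.5, 45.5, 26.600000381469727], [301.5, 110.5, 24.299999237060547], [197.5, 112.5, 26.600000381469727], [249.5, 112.5, 22.899999618530273], [278.5, 141.5, 17.700000762939453], [249.5, 172.5, 23.200000762939453], [301.5, 173.5, 22.100000381469727], [200.5, 175.5, 22.899999618530273]]
[63, 90, 108, 112, 112, 112, 112, 111, 112, 111, 112, 113, 110, 112, 113, 112, 112, 111, 112, 112, 111, 110, 101, 78, 59, 49, 47, 49, 61, 85, 96, 101, 91, 75, 63, 54, 54, 54, 51, 54, 52, 50, 53, 53, 53]
```

The tray now moves with the fingers, fully pressed. I'll carry on under the crossbar.

Request:
jog_arm([
  [0,0,0,0.07,0.145,0,1],
  [0,0,0,0.07,0.145,0,1],
  [0,0,0,0.07,0.145,0,1],
  [0,0,0,0.07,0.145,0,1],
  [0,0,0,0,0,0,1],
])

```text
time: 8.33
ee_pos: [0.5451, 0.0828, 0.022]
ee_rot: [2.662, 1.661, -0.007]
force: [-2.4, -4.8, 8.7]
opening: 0.001
grasp_force: 5.5
```

Request:
jog_arm([
  [0,0,0,0.07,0.145,0,1],
  [0,0,0,0.07,0.145,0,1],
  [0,0,0,0.07,0.145,0,1],
  [0,0,0,0.07,0.145,0,1],
  [0,0,0,0,0,0,1],
])

```text
time: 8.75
ee_pos: [0.5521, 0.0972, 0.0219]
ee_rot: [2.661, 1.661, -0.007]
force: [-1.9, -6.1, 9.0]
opening: 0.001
grasp_force: 5.5
```

```bash
python3 chk.py
```

```text
[0.5521 0.0972 0.0219] [-3.2 -5.   8.8]
[[302.5, 43.5, 26.799999237060547], [193.5, 44.5, 25.399999618530273], [205.5, 79.5, 15.399999618530273], [247.5, 108.5, 26.600000381469727], [301.5, 110.5, 24.299999237060547], [198.5, 114.5, 24.600000381469727], [301.5, 171.5, 20.700000762939453], [200.5, 173.5, 21.0], [250.5, 173.5, 21.700000762939453]]
[64, 89, 107, 112, 112, 112, 111, 111, 111, 112, 111, 111, 111, 112, 112, 112, 112, 112, 111, 110, 112, 113, 105, 82, 57, 47, 47, 48, 62, 87, 104, 109, 102, 84, 67, 57, 54, 53, 51, 53, 53, 52, 53, 53, 54]
```

Request:
jog_arm([
  [0,0,0,0.07,0.145,0,1],
  [0,0,0,0.07,0.145,0,1],
  [0,0,0,0.07,0.145,0,1],
  [0,0,0,0.07,0.145,0,1],
  [0,0,0,0,0,0,1],
])

```text
time: 9.22
ee_pos: [0.557, 0.1064, 0.0216]
ee_rot: [2.66, 1.656, -0.022]
force: [-6.8, -12.5, 14.9]
opening: -0.001
grasp_force: 10.2
```

Request:
jog_arm([
  [0,0,0,0.07,0.145,0,1],
  [0,0,0,0.07,0.145,0,1],
  [0,0,0,0.07,0.145,0,1],
  [0,0,0,0,0,0,1],
])

```text
time: 9.55
ee_pos: [0.5586, 0.1095, 0.0216]
ee_rot: [2.658, 1.648, -0.046]
force: [-14.8, -20.6, 29.1]
opening: 0.001
grasp_force: 16.8
```

```bash
python3 chk.py
```

```text
[0.5586 0.1095 0.0216] [-14.9 -21.   27.6]
[[302.5, 44.5, 27.399999618530273], [194.5, 45.5, 28.799999237060547], [302.5, 110.5, 26.0], [196.5, 117.5, 26.600000381469727], [201.5, 172.5, 22.100000381469727], [250.5, 173.5, 24.0], [301.5, 174.5, 22.100000381469727]]
[81, 67, 90, 111, 116, 116, 116, 117, 116, 115, 115, 116, 116, 115, 117, 116, 116, 116, 115, 112, 110, 97, 76, 63, 55, 49, 48, 50, 48, 52, 56, 56, 57, 55, 55, 55, 55, 54, 54, 54, 52, 54, 53, 54, 57]
```

The leaf spring now resists, and the hard press adds friction. I'll ease the press slightly again and keep pushing.

Request:
jog_arm([
  [0,0,0,0,0,0.06,1],
  [0,0,0,0,0,0,1],
])

```text
time: 9.77
ee_pos: [0.5619, 0.1168, 0.0221]
ee_rot: [2.662, 1.654, -0.02]
force: [-2.1, -7.2, 7.0]
opening: -0.001
grasp_force: 6.3
```

Request:
jog_arm([
  [0,0,0,0,0,0.05,1],
  [0,0,0,0,0,0,1],
])

```text
time: 9.93
ee_pos: [0.5626, 0.119, 0.0233]
ee_rot: [2.662, 1.658, -0.015]
force: [-3.4, -7.7, 5.5]
opening: -0.0
grasp_force: 5.7
```

Request:
jog_arm([
  [0,0,0,0.07,0.145,0,1],
  [0,0,0,0.07,0.145,0,1],
  [0,0,0,0,0,0,1],
])

```text
time: 10.18
ee_pos: [0.5661, 0.1275, 0.0231]
ee_rot: [2.662, 1.659, -0.015]
force: [-3.2, -7.5, 5.6]
opening: 0.002
grasp_force: 5.8
```

Request:
jog_arm([
  [0,0,0,0.035,0.072,0,1],
  [0,0,0,0.035,0.072,0,1],
  [0,0,0,0,0,0,1],
])

```text
time: 10.43
ee_pos: [0.5675, 0.1306, 0.023]
ee_rot: [2.662, 1.659, -0.016]
force: [-2.4, -7.3, 5.3]
opening: 0.001
grasp_force: 5.9
```

```bash
python3 chk.py
```

```text
[0.5675 0.1306 0.023 ] [-3.2 -7.2  5.6]
[[249.5, 43.5, 27.700000762939453], [192.5, 44.5, 27.899999618530273], [302.5, 44.5, 27.899999618530273], [196.5, 111.5, 22.100000381469727], [302.5, 111.5, 26.600000381469727], [301.5, 172.5, 21.0]]
[89, 89, 89, 88, 88, 88, 91, 103, 109, 111, 110, 110, 111, 110, 111, 109, 111, 110, 111, 110, 110, 111, 107, 81, 58, 48, 46, 49, 60, 84, 102, 111, 102, 83, 63, 53, 52, 53, 51, 51, 51, 50, 52, 52, 52]
```

Request:
jog_arm([
  [0,0,0,0.035,0.072,0,1],
  [0,0,0,0,0,0,1],
])

```text
time: 10.65
ee_pos: [0.5683, 0.1323, 0.0229]
ee_rot: [2.662, 1.659, -0.017]
force: [-2.7, -7.6, 5.5]
opening: 0.002
grasp_force: 6.0
```

Request:
jog_arm([
  [0,0,0,0.035,0.072,0,1],
  [0,0,0,0,0,0,1],
])

```text
time: 10.82
ee_pos: [0.5686, 0.1329, 0.0228]
ee_rot: [2.662, 1.658, -0.02]
force: [-4.9, -9.3, 7.3]
opening: -0.001
grasp_force: 7.5
```

Request:
jog_arm([
  [0,0,0,0.035,0.072,0,1],
  [0,0,0,0,0,0,1],
])

```text
time: 10.98
ee_pos: [0.5686, 0.1328, 0.0226]
ee_rot: [2.661, 1.656, -0.026]
force: [-5.5, -11.1, 10.1]
opening: -0.003
grasp_force: 8.8
```

Motion stopped while the force rises, so it's probably at the end stop. To rule out a friction stall, I'll ease the press a little while pushing on.

Request:
jog_arm([
  [0,0,0,0.035,0.072,0.06,1],
  [0,0,0,0,0,0,1],
])

```text
time: 11.15
ee_pos: [0.5687, 0.1328, 0.0228]
ee_rot: [2.661, 1.655, -0.03]
force: [-5.9, -12.5, 5.5]
opening: -0.001
grasp_force: 8.8
```

Request:
jog_arm([
  [0,0,0,0.035,0.072,0.03,1],
  [0,0,0,0,0,0,1],
])

```text
time: 11.32
ee_pos: [0.5687, 0.1328, 0.0229]
ee_rot: [2.661, 1.653, -0.035]
force: [-6.1, -14.9, 3.0]
opening: 0.002
grasp_force: 9.0
```

```bash
python3 chk.py
python3 - <<'E'
from h import *
c=cam('top','t5.png'); g=cv2.cvtColor(c['pixels'],cv2.COLOR_RGB2HSV)
# expected home: rear end vs bar
D=np.array([.585,.169]);u=np.array([.435,.9004])
s=arm.observe()['ee_pos'][:2]; print('tcp dock x',((s-D)@u*1e3).round(1))
E
```

```text
[0.5687 0.1328 0.0229] [ -6.1 -13.4   3.4]
[[251.5, 41.5, 24.299999237060547], [303.5, 44.5, 26.799999237060547], [193.5, 46.5, 26.700000762939453], [302.5, 111.5, 23.5], [197.5, 112.5, 27.399999618530273], [326.5, 138.5, 16.600000381469727], [200.5, 177.5, 26.600000381469727]]
[138, 125, 109, 98, 90, 89, 89, 90, 87, 88, 88, 88, 88, 91, 100, 109, 112, 111, 111, 112, 111, 98, 80, 68, 56, 49, 48, 48, 52, 62, 67, 63, 59, 55, 53, 53, 53, 53, 53, 53, 53, 53, 51, 54, 54]
tcp dock x -39.6
```

Hard stop confirmed: 15 N of push with only 3 N of press gives no motion. TCP dock x is −40, so the ridge's rear face is near −30, against −31 expected at home. I'll relax the push, then lift straight off.

Request:
jog_arm([
  [0,0,0,-0.07,-0.145,0,1],
  [0,0,0,0,0,0,1],
])

```text
time: 11.58
ee_pos: [0.5688, 0.1329, 0.0235]
ee_rot: [2.663, 1.656, -0.023]
force: [-2.5, -9.6, 0.3]
opening: -0.005
grasp_force: 6.2
```

Request:
jog_arm([
  [0,0,0,-0.05,-0.1,0,1],
  [0,0,0,0,0,0,1],
])

```text
time: 11.75
ee_pos: [0.5688, 0.1329, 0.0242]
ee_rot: [2.663, 1.659, -0.015]
force: [-0.8, -8.2, 0.3]
opening: -0.002
grasp_force: 5.1
```

Request:
jog_arm([
  [0,0,0,-0.04,-0.08,0,1],
  [0,0,0,0,0,0,1],
])

```text
time: 11.92
ee_pos: [0.5688, 0.133, 0.0248]
ee_rot: [2.663, 1.66, -0.01]
force: [-0.5, -5.7, -1.3]
opening: -0.001
grasp_force: 4.1
```

Request:
jog_arm([
  [0,0,0,-0.04,-0.08,0,1],
  [0,0,0,0,0,0,1],
])

```text
time: 12.08
ee_pos: [0.5687, 0.1331, 0.0255]
ee_rot: [2.663, 1.662, -0.004]
force: [0.1, -6.1, -0.9]
opening: -0.002
grasp_force: 2.5
```

Request:
jog_arm([
  [0,0,0,-0.04,-0.08,0,1],
  [0,0,0,0,0,0,1],
])

```text
time: 12.25
ee_pos: [0.5677, 0.1336, 0.026]
ee_rot: [2.664, 1.666, -0.001]
force: [1.0, -3.8, -1.7]
opening: -0.0
grasp_force: 1.6
```

Request:
jog_arm([
  [0,0,0,-0.03,-0.06,0,1],
  [0,0,0,0,0,0,1],
])

```text
time: 12.42
ee_pos: [0.567, 0.1339, 0.0264]
ee_rot: [-2.662, -1.667, -0.002]
force: [0.7, -1.3, -0.2]
opening: 0.003
grasp_force: 0.5
```

Nearly unloaded. One more small step back, then lift clear.

Request:
jog_arm([
  [0,0,0,-0.04,-0.08,0,1],
  [0,0,0,0,0,0.2,1],
  [0,0,0,0,0,0.3,1],
  [0,0,0,0,0,0.5,1],
  [0,0,0,0,0,1,1],
  [0,0,0,0,0,1,1],
  [0,0,0,-0.4,-0.8,1,1],
  [0,0,0,-0.4,-0.8,1,1],
  [0,0,0,-0.4,-0.8,0.5,1],
  [0,0,0,0,0,0,1],
])

```text
time: 13.25
ee_pos: [0.538, 0.0663, 0.1685]
ee_rot: [2.662, 1.655, 0.006]
force: [0.7, -1.5, -0.3]
opening: 0.002
grasp_force: 0.0
```

Run:
```python
from h import *
c=cam('wrist');print(arm.observe()['ee_pos'],arm.observe()['force'])
for z,k in [(.057,'bar'),(.043,'tray')]:
  print(k,[tuple(np.round(proj(c,[.585+.435*x+.0,.169+.9004*x,z]),0)) for x in (0,-.0275,-.08)])
a=c['pixels'][:,150:380,::-1]
cv2.imwrite('pics/w6.png',cv2.resize(a[:300],None,fx=2,fy=2,interpolation=cv2.INTER_CUBIC))
```

```text
[0.53767696 0.06843721 0.16698922] [1.07451803 0.79967615 0.55029921]
bar [(np.float64(247.0), np.float64(31.0)), (np.float64(247.0), np.float64(70.0)), (np.float64(248.0), np.float64(136.0))]
tray [(np.float64(247.0), np.float64(33.0)), (np.float64(248.0), np.float64(70.0)), (np.float64(248.0), np.float64(133.0))]
```

View pics/w6.png

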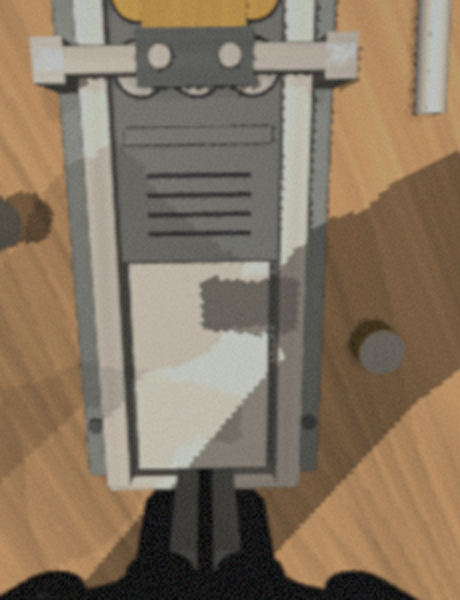

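The tray's rear edge is at row 130.5 (131.5 expected at home), the ridge is behind the crossbar, and the tray is under the bar and leaf. The robot is clear of everything, so I'm handing in.

```bash
python3 -c "
from bench import arm
print(arm.hand_in())"
```

```text
the job is handed in; nothing more can be done
None
```

The tray was pressed down, slid under the crossbar and leaf spring to the end stop, and let go. The last picture shows it home to within about 1 mm, the robot clear of everything, and the job is handed in at about 13 s (no verdict was returned).

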